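Unsnap the orange transit cap from its latch

TASK

The white locker front on the bench has three latches, each still covered by a transit cap that is snapped in place. Pull the orange cap up off its latch and stand it, open end down, on the floor of the grey returns tray; leave the blue and green caps snapped on their latches.

Things in the scene. Friction and masses are not known exactly. Their poses are not given: they have to be found in the camera images.
- cap_orange: Orange square plastic cap to pull off, 36 x 36 mm, 50 mm tall, 35 g, flat closed top, open below. Origin: centre of its underside; z up, x and y square to its sides; may be gripped across either pair of sides. Spring balls of the latch inside hold it: a straight upward pull of about 8 to 15 N unsnaps it within 12 mm; 30 mm up it is clear of the latch.
- cap_blue: Blue cap, same shape and axes as the orange one; stays on its latch. The three caps stand in a row, 120 mm between centres, along the long side of a fixed white slab (170 x 380 mm, 20 mm thick, flat on the table), their undersides on its top; which colour is where varies.
- cap_green: Green cap, same shape and axes as the orange one; stays on its latch. Under each cap is a fixed chrome latch housing, 25 x 20 mm, standing 28 mm above the white slab.
- tray: Grey open returns tray, fixed, outside 160 (x) x 180 (y) x 30 mm tall, walls and floor 5 mm thick, empty. Origin at the centre of its underside, z up.
Mind the look-alikes: they are no part of the job. What is meant by the cap_orange is not pink, red or yellow, and is the smaller of those in its own colour.

How it is judged:
By the outcome, as a careful person would: the job done as asked, in the order asked, and still so for the second after the job is handed in, with the robot touching nothing.
It also fails if it takes over 34 s, if anything falls off the work surface, if the arm or the gripper's body presses on something with over 40 N, if the wrist force passes 120 N, or if a joint passes its speed limit or range.

ROBOT

A 6-joint arm with a two-finger parallel gripper is mounted at the origin on the work surface. World frame = base frame: x ahead of the robot, y to its left, z up, the work surface at z = 0. Lengths are in m, angles in degrees, forces in N, time in s.
With the tool pointing down it reaches from about 0.375 to 0.9 m from the base axis. Payload 3.1 kg.
Tool frame: the origin (TCP) lies midway between the tips of the shut fingers; the grasp point (between the pads) lies 19 mm behind it; z points along the fingers, y is the direction in which the jaws open and shut (so a half turn about z gives the same grasp; the last joint's range is limited). The gripper opens to 87 mm and grips with 3 to 60 N. Pads are 19 mm wide; open, the fingers measure 117 mm over their backs; the gripper's body (75 mm by 190 mm) begins 51 mm behind the grasp point.
Start: joints at [59.272, 30.224, 82.088, -0, 67.689, -10.227], TCP at [0.219, 0.585, 0.223] pointing down, gripper open.
Joint ranges: [-176.69, 176.69], [-43.24, 126.21], [12.49, 139.97], [-82, 262], [0, 151.66], [-163.58, 163.58]. Speed limits (degrees/s): [159.86, 159.86, 180, 180, 180, 180].

INTERFACE

Orientations are given as a 3x3 rotation matrix whose columns are the frame's x, y, z axes.
In Python, from rig import status, vision, bot, models gives the robot as it stands.
- The arm moves only by the tool send_rows, never from a script. Its argument "moves" is a list of rows, each a list of 7 numbers: the shift along the tool's x, y, z in units of 25 mm (1.0 is 25 mm), then the turn, a rotation vector about the tool's x, y, z in units of 10 degrees (1.0 is 10 degrees), then the closure, from -1 (fully open) to 1 (shut), so that 0 is half open. In form: [[dx, dy, dz, rx, ry, rz, hand], ...]. A call has 1 to 12 rows; each row shifts and turns the commanded pose from where the row before left it, along the tool's axes as they then stand; what a row does not reach is not made up. A row lasts 1/8 s, in which the tool goes at most 62.5 mm and 10.7 degrees, less where a joint would pass 70% of its speed; a pose out of reach is approached as far as the arm can. A call is refused whole if a number of a shift passes 1 or a number of a turn 1, either way. A call with a gripper value outside its range is refused whole. The fingers move at their own pace and stop on an object; the grip force is fixed at half the most. Time passes only in rows, so rows that do not move let the fingers close. It gives the time, the measured TCP pose, the force and the opening at its end, in the units of the state.
- status.read_state(): the state, without advancing time (a new reading comes with each control period).
- vision.capture(name): name is "scene" or "top" or "wrist"; returns a dict with "img" (480x640x3 uint8, red, green, blue), "depth" (480x640 float32, m along the optical axis (not along the pixel's ray), 0 where there is no reading), "fx", "fy", "cx", "cy" (pixels), "pose" (4x4, takes a point from camera to world coordinates); the wrist camera has in their place "hand_eye" (4x4, takes a point from camera to tool coordinates, whose origin is the TCP and whose axes are the flange's). Camera axes: x right, y up, looking along -z (the intrinsics and any distortion apply to the point x, -y, -z); pixel columns grow to the right and rows downward; lengths in m; the calibration is good to about 2 mm. A picture is of the moment at which its call begins: read the wrist's pose just before it.
- bot.hand_in(): hands the job in, once; it reports no verdict.
Trained networks look in the newest picture that a camera, given by its name, has taken for a name from the list of things; names that differ only in an ending like _2 or _b are one class to them, and where a whole thing is asked for, a point or a joint stands for the part that bears it (a point fixed in the world has none). Each returns a list of dicts, best first, with "confidence" (0 to 1); they miss things now and then, are a little off and sometimes report something else, mostly with a low value. They report only what shows in the picture. A call takes as long as a camera call. They do not tell look-alikes from the thing itself.
- models.masks_of(camera, name): "mask" (480x640 bool, what is visible of it) and "extent" ([left, top, right, bottom] in pixels, round what is visible of it).
- models.landmark_of(camera, name): "point" ([column, row] in pixels: a listed point, or the origin of a listed thing).
The state is a dict: "time_s": time; "joint_positions": joint angles; "qvel": joint speeds; "tau": joint torques, N m; "position": TCP position; "tcp_rot": TCP orientation; "force": force on the tool from outside, world axes, zero at the start; "moment": the same for the moment, N m; "opening": opening from 0.0 (shut) to 1.0 (fully open).
Only numpy, scipy, OpenCV 4.12 (cv2) and the standard library are available. Lean on these libraries where they do the work, as an engineer would, in place of code of your own. Each camera call takes 0.05 s, during which the arm holds its last target.

## Working session

There is one attempt and no reset: what is moved stays moved. The work goes in short steps, Python scripts to look and compute and a tool call to move; the robot and the scene stay as the last step left them, time stands still between calls to the robot, and variables do not carry over. Pictures are saved under pics/ and viewed, and the job is handed in when it is done.

Besides the shell and the picture viewer there is one more tool, called after ">>>" as name([rows], argument=value, ...), one row to a line, values as JSON. send_rows: Moves the arm, as the interface text tells. Its arguments: {"type":"object","properties":{"moves":{"type":"array"}},"required":["moves"]}

```bash
mkdir -p pics
cat > h.py <<'E'
import numpy as np,cv2
from rig import status,vision,bot,models
def save(n,c):
    cv2.imwrite('pics/'+n+'.png',c['img'][:,:,::-1])
def pts(c,T=None):
    T=c['pose'] if T is None else T
    v,u=np.mgrid[:480,:640]; d=c['depth']
    P=np.stack([(u-c['cx'])/c['fx']*d,-(v-c['cy'])/c['fy']*d,-d],-1)
    return P@T[:3,:3].T+T[:3,3]
E
python3 - <<'E'
from h import *
s=status.read_state();print({k:np.round(v,3).tolist() for k,v in s.items()})
for n in('top','scene'):
    c=vision.capture(n);save(n+'0',c);P=pts(c);print(n,[k for k in c],np.round(c['pose'],3).tolist())
    for o in('cap_orange','cap_blue','cap_green','tray'):
        for m in models.masks_of(n,o):
            q=P[m['mask']&(c['depth']>0)]
            if len(q)==0: continue
            z=np.percentile(q[:,2],90);t=q[q[:,2]>z-.006]
            print(o,round(m['confidence'],2),m['extent'],'z',z.round(3),np.median(t,0).round(4),cv2.minAreaRect((t[:,:2]*1000).astype(np.float32)))
E
```

```text
{'time_s': 0.0, 'joint_positions': [59.272, 30.279, 82.158, -0.002, 67.689, -10.227], 'qvel': [0.017, -0.066, 0.073, -0.006, -0.081, 0.092], 'tau': [0.001, -44.003, -17.659, 0.063, 0.058, -0.0], 'position': [0.218, 0.585, 0.222], 'tcp_rot': [[-0.937, 0.35, -0.001], [0.35, 0.937, -0.002], [0.0, -0.002, -1.0]], 'force': [-0.614, 0.221, 0.135], 'moment': [-0.056, 0.016, -0.003], 'opening': 1.0}
top ['img', 'depth', 'fx', 'fy', 'cx', 'cy', 'pose'] [[0.012, 0.994, -0.109, 0.489], [-1.0, 0.013, 0.008, 0.031], [0.009, 0.109, 0.994, 0.88], [0.0, 0.0, 0.0, 1.0]]
cap_orange 0.95 [322.9, 139.8, 344.5, 165.6] z 0.052 [0.7422 0.0182 0.0507] ((742.6174926757812, 18.451379776000977), (35.15951919555664, 36.33368682861328), 81.93350982666016)
cap_orange 0.77 [351.4, 242.2, 376.1, 266.2] z 0.072 [ 0.5488 -0.0346  0.0706] ((548.50390625, -34.065895080566406), (35.96249771118164, 35.03643798828125), 77.57588958740234)
cap_orange 0.74 [267.1, 297.1, 294.7, 321.0] z 0.053 [0.4541 0.1095 0.0507] ((453.9706115722656, 110.15721130371094), (35.6025276184082, 35.55646514892578), 36.868709564208984)
cap_orange
[... 1754 characters left out ...]
range 0.8 [342.4, 235.2, 383.2, 292.9] z 0.069 [0.5683 0.1349 0.0678] ((565.7617797851562, 132.14833068847656), (50.67083740234375, 50.5517463684082), 83.14005279541016)
cap_blue 0.59 [267.5, 146.9, 286.3, 181.0] z 0.071 [ 0.5244 -0.1469  0.0699] ((522.769775390625, -149.2879180908203), (37.864845275878906, 36.435943603515625), 76.10091400146484)
cap_green 0.73 [242.4, 116.6, 268.2, 153.9] z 0.071 [ 0.4965 -0.2625  0.07  ] ((495.1794128417969, -266.5262756347656), (38.759803771972656, 36.597312927246094), 78.89262390136719)
tray 0.83 [366.7, 280.6, 546.9, 443.5] z 0.028 [0.5842 0.3372 0.029 ] ((571.947509765625, 320.2391052246094), (180.38516235351562, 161.69046020507812), 83.87642669677734)
```

View pics/top0.png

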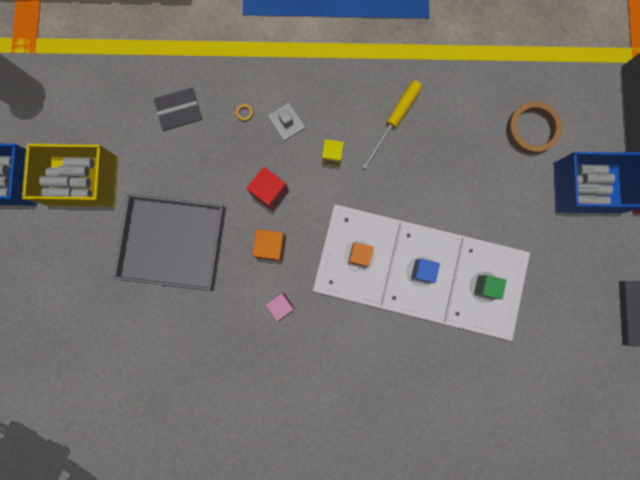

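View pics/scene0.png

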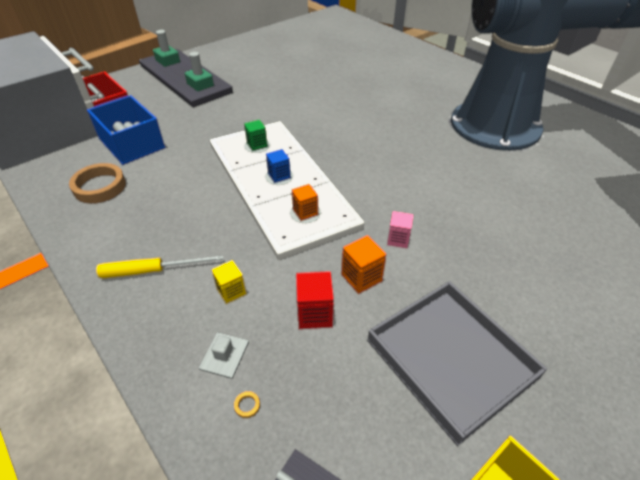

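The orange cap on the slab, at (361,255) in the top view, is the target. The larger orange block at (268,245) is a look-alike. I'll align the yaw first and then travel to above the cap.

>>> send_rows([
  [0, 0, 0, 0, 0, -0.74, -1],
  [-0.77, -0.88, 0, 0, 0, 0, -1],
  [-0.77, -0.88, 0, 0, 0, 0, -1],
  [-0.77, -0.88, 0, 0, 0, 0, -1],
  [-0.77, -0.88, 0, 0, 0, 0, -1],
  [-0.77, -0.88, 0, 0, 0, 0, -1],
  [-0.77, -0.88, 0, 0, 0, 0, -1],
  [-0.77, -0.88, 0, 0, 0, 0, -1],
  [-0.77, -0.88, 0, 0, 0, 0, -1],
  [-0.77, -0.88, 0, 0, 0, 0, -1],
  [-0.77, -0.88, 0, 0, 0, 0, -1],
  [-0.77, -0.88, 0, 0, 0, 0, -1],
])

```text
time_s: 2.0
position: [0.3708, 0.301, 0.2228]
tcp_rot: [[-0.974, 0.227, 0.001], [0.227, 0.974, 0.0], [-0.001, 0.0, -1.0]]
force: [-0.1, -0.4, -0.3]
opening: 0.993
```

>>> send_rows([
  [-0.77, -0.88, 0, 0, 0, 0, -1],
  [-0.77, -0.88, 0, 0, 0, 0, -1],
  [-0.77, -0.88, 0, 0, 0, 0, -1],
  [-0.77, -0.88, 0, 0, 0, 0, -1],
  [-0.77, -0.88, 0, 0, 0, 0, -1],
  [-0.77, -0.88, 0, 0, 0, 0, -1],
  [-0.77, -0.88, 0, 0, 0, 0, -1],
  [-0.77, -0.88, 0, 0, 0, 0, -1],
  [-0.77, -0.88, 0, 0, 0, 0, -1],
  [-0.77, -0.88, 0, 0, 0, 0, -1],
  [0, 0, 0, 0, 0, 0, -1],
])

```text
time_s: 3.38
position: [0.5092, 0.0423, 0.2228]
tcp_rot: [[-0.973, 0.229, 0.002], [0.229, 0.973, -0.0], [-0.002, 0.0, -1.0]]
force: [-0.3, -0.5, -0.3]
opening: 1.003
```

Run:
```python
from h import *
s=status.read_state();print(s['time_s'],s['position'],np.round(s['tcp_rot'],3).tolist(),np.round(s['joint_positions'],1),s['force'])
T=np.eye(4);T[:3,:3]=s['tcp_rot'];T[:3,3]=s['position']
c=vision.capture('wrist');save('w1',c);P=pts(c,T@c['hand_eye'])
for m in models.masks_of('wrist','cap_orange'):
    q=P[m['mask']&(c['depth']>0)]
    if len(q)==0: continue
    z=np.percentile(q[:,2],80);t=q[abs(q[:,2]-z)<.004]
    print(round(m['confidence'],2),m['extent'],z.round(4),cv2.minAreaRect((t[:,:2]*1000).astype(np.float32)))
```

```text
3.375 [0.50919538 0.04225841 0.2227623 ] [[-0.973, 0.229, 0.002], [0.229, 0.973, -0.0], [-0.002, 0.0, -1.0]] [ -7.8  21.4  98.3  -0.   60.2 -84.5] [-0.34293411 -0.47483504 -0.26574391]
0.66 [390.4, 328.1, 427.4, 359.2] 0.0695 ((661.6022338867188, 112.73472595214844), (16.900165557861328, 18.68608283996582), 89.76520538330078)
0.64 [344.0, 127.6, 397.7, 179.6] 0.0501 ((455.7371826171875, 109.30662536621094), (35.844818115234375, 35.253662109375), 36.307037353515625)
0.63 [374.2, 221.0, 444.5, 287.4] 0.0679 ((566.10888671875, 130.74874877929688), (48.92887496948242, 49.26359558105469), 82.2666244506836)
0.57 [231.4, 255.6, 278.3, 294.4] 0.0698 ((548.3755493164062, -34.12559509277344), (36.13056945800781, 31.867490768432617), 75.8685302734375)
```

>>> send_rows([
  [-0.75, -0.865, 0, 0, 0, 0, -1],
  [-0.75, -0.865, 0.7, 0, 0, 0, -1],
  [-0.75, -0.865, 0.9, 0, 0, 0, -1],
  [0, 0, 0, 0, 0, 0, -1],
  [0, 0, 0, 0, 0, 0, -1],
])

```text
time_s: 4.1
position: [0.5472, -0.0308, 0.1827]
tcp_rot: [[-0.974, 0.226, -0.001], [0.226, 0.974, 0.001], [0.001, 0.001, -1.0]]
force: [0.3, -0.4, -0.3]
opening: 1.001
```

Run:
```python
from h import *
s=status.read_state();print(s['time_s'],s['position'],np.round(s['tcp_rot'],3).tolist(),s['force'])
T=np.eye(4);T[:3,:3]=s['tcp_rot'];T[:3,3]=s['position']
c=vision.capture('wrist');save('w2',c);P=pts(c,T@c['hand_eye'])
for m in models.masks_of('wrist','cap_orange'):
    q=P[m['mask']&(c['depth']>0)]
    if len(q)==0: continue
    z=np.percentile(q[:,2],80);t=q[abs(q[:,2]-z)<.004]
    r=cv2.minAreaRect((t[:,:2]*1000).astype(np.float32))
    d=np.array([*r[0],0])/1000-s['position']
    print(round(m['confidence'],2),m['extent'],z.round(4),r,'tool mm',(s['tcp_rot'].T@d if hasattr(s['tcp_rot'],'T') else np.array(s['tcp_rot']).T@d)*1000)
```

```text
4.1 [ 0.54715461 -0.03081425  0.18272108] [[-0.974, 0.226, -0.001], [0.226, 0.974, 0.001], [0.001, 0.001, -1.0]] [ 0.31123094 -0.38602417 -0.34789497]
0.97 [292.3, 213.2, 333.6, 260.4] 0.07 ((550.4290771484375, -34.78417205810547), (35.917240142822266, 35.652217864990234), 77.2148666381836) tool mm [ -4.31108948  -3.23356588 182.71407995]
0.78 [446.1, 177.5, 543.8, 243.8] 0.0679 ((566.2909545898438, 130.5787811279297), (50.001930236816406, 49.12432861328125), 83.01563262939453) tool mm [ 17.59726297 161.43736211 182.83659024]
0.7 [465.5, 265.8, 488.9, 295.5] 0.0216 ((647.3119506835938, 121.71282958984375), (2.3085427284240723, 26.6738338470459), 54.572845458984375) tool mm [-63.33186016 171.1056165  182.7428257 ]
0.58 [415.4, 50.0, 490.7, 121.3] 0.05 ((455.8740234375, 109.29536437988281), (36.275779724121094, 36.79341125488281), 36.52976608276367) tool mm [120.35065692 115.75790705 182.93624613]
```

View pics/w2.png

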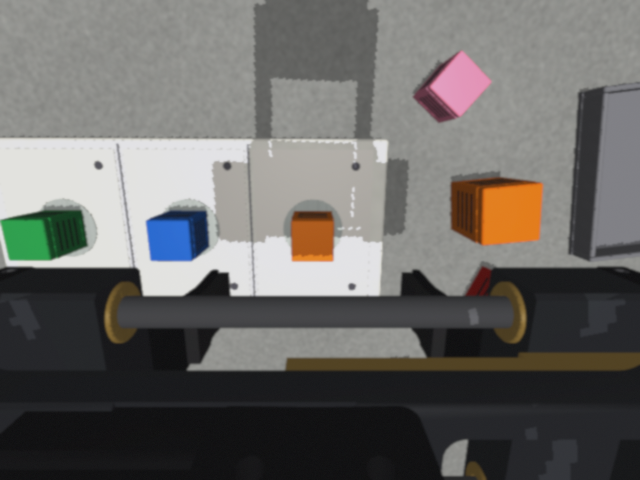

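Orange cap seen at (312,236) between the fingers' planes, and blue at (178,236) is well clear. Descending now.

>>> send_rows([
  [-0.125, -0.1, 0.85, 0, 0, 0, -1],
  [0, 0, 0.9, 0, 0, 0, -1],
  [0, 0, 0.9, 0, 0, 0, -1],
  [0, 0, 0.9, 0, 0, 0, -1],
  [0, 0, 0.8, 0, 0, 0, -1],
  [0, 0, 0.6, 0, 0, 0, -1],
  [0, 0, 0.5, 0, 0, 0, -1],
  [0, 0, 0, 0, 0, 0, -1],
  [0, 0, 0, 0, 0, 0, -1],
])

```text
time_s: 5.32
position: [0.5508, -0.0353, 0.0468]
tcp_rot: [[-0.974, 0.227, 0.001], [0.227, 0.974, -0.0], [-0.001, -0.0, -1.0]]
force: [-0.6, -0.2, 0.0]
opening: 1.001
```

>>> send_rows([
  [0.04, 0.03, 0.4, 0, 0, 0, -1],
  [0, 0, 0.25, 0, 0, 0, -1],
  [0, 0, 0, 0, 0, 0, -1],
  [0, 0, 0, 0, 0, 0, 1],
  [0, 0, 0, 0, 0, 0, 1],
  [0, 0, 0, 0, 0, 0, 1],
  [0, 0, 0, 0, 0, 0, 1],
  [0, 0, 0, 0, 0, 0, 1],
])

```text
time_s: 6.32
position: [0.5496, -0.0343, 0.0301]
tcp_rot: [[-0.974, 0.227, 0.0], [0.227, 0.974, -0.0], [-0.0, -0.0, -1.0]]
force: [0.3, -0.8, -0.5]
opening: 0.515
```

>>> send_rows([
  [0, 0, 0, 0, 0, 0, 1],
  [0, 0, 0, 0, 0, 0, 1],
  [0, 0, 0, 0, 0, 0, 1],
])

```text
time_s: 6.7
position: [0.5496, -0.0343, 0.0301]
tcp_rot: [[-0.974, 0.227, 0.0], [0.227, 0.974, -0.0], [-0.0, 0.0, -1.0]]
force: [0.1, -0.4, -0.2]
opening: 0.414
```

>>> send_rows([
  [0, 0, 0, 0, 0, 0, 1],
  [0, 0, -0.1, 0, 0, 0, 1],
  [0, 0, -0.1, 0, 0, 0, 1],
  [0, 0, -0.1, 0, 0, 0, 1],
  [0, 0, -0.1, 0, 0, 0, 1],
  [0, 0, -0.1, 0, 0, 0, 1],
  [0, 0, -0.15, 0, 0, 0, 1],
  [0, 0, -0.2, 0, 0, 0, 1],
  [0, 0, -0.3, 0, 0, 0, 1],
  [0, 0, -0.4, 0, 0, 0, 1],
  [0, 0, -0.4, 0, 0, 0, 1],
  [0, 0, 0, 0, 0, 0, 1],
])

```text
time_s: 8.2
position: [0.5504, -0.0345, 0.0799]
tcp_rot: [[-0.974, 0.227, 0.002], [0.227, 0.974, -0.001], [-0.002, -0.0, -1.0]]
force: [0.2, -0.3, -0.2]
opening: 0.412
```

Run:
```python
from h import *
c=vision.capture('scene');save('s2',c)
im=c['img'][90:270,200:440];cv2.imwrite('pics/s2c.png',cv2.resize(im,None,fx=3,fy=3)[:,:,::-1])
P=pts(c)
for m in models.masks_of('scene','cap_orange'):
    q=P[m['mask']&(c['depth']>0)]
    if len(q): print(round(m['confidence'],2),m['extent'],np.percentile(q[:,2],[3,97]).round(4),np.median(q,0).round(3))
```

```text
0.96 [209.5, 261.8, 245.0, 304.1] [0.0042 0.0513] [0.748 0.033 0.044]
0.87 [386.2, 212.6, 413.4, 248.6] [0.0008 0.0514] [0.464 0.117 0.041]
0.86 [339.2, 233.6, 384.8, 294.9] [0.0038 0.0694] [0.577 0.144 0.055]
0.71 [296.6, 271.4, 333.4, 329.2] [0.0049 0.0727] [0.678 0.15  0.069]
0.65 [287.0, 171.2, 302.4, 200.0] [0.0725 0.1198] [ 0.568 -0.027  0.096]
```

View pics/s2c.png

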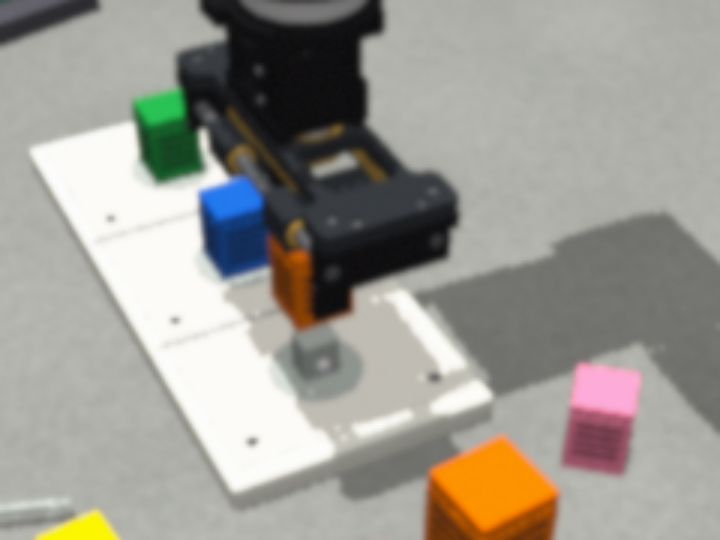

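The cap is off the chrome latch (visible below it) and did not slip. Carrying it to the tray.

>>> send_rows([
  [0, 0, -0.7, 0, 0, 0, 1],
  [0, 0, -0.9, 0, 0, 0, 1],
  [0, 0.3, -0.9, 0, 0, 0, 1],
  [0.1, 0.6, -0.5, 0, 0, 0, 1],
  [0.16, 0.87, 0, 0, 0, 0, 1],
  [0.16, 0.87, 0, 0, 0, 0, 1],
  [0.16, 0.87, 0, 0, 0, 0, 1],
  [0.16, 0.87, 0, 0, 0, 0, 1],
  [0.16, 0.87, 0, 0, 0, 0, 1],
  [0.16, 0.87, 0, 0, 0, 0, 1],
  [0.16, 0.87, 0, 0, 0, 0, 1],
  [0.16, 0.87, 0, 0, 0, 0, 1],
])

```text
time_s: 9.8
position: [0.5596, 0.1664, 0.1531]
tcp_rot: [[-0.974, 0.226, -0.002], [0.226, 0.974, -0.0], [0.002, -0.0, -1.0]]
force: [0.6, -0.0, 0.0]
opening: 0.414
```

>>> send_rows([
  [0.16, 0.87, 0, 0, 0, 0, 1],
  [0.16, 0.87, 0, 0, 0, 0, 1],
  [0.16, 0.87, 0, 0, 0, 0, 1],
  [0.16, 0.87, 0, 0, 0, 0, 1],
  [0.16, 0.87, 0, 0, 0, 0, 1],
  [0.16, 0.87, 0, 0, 0, 0, 1],
  [0, 0.5, 0, 0, 0, 0, 1],
  [0, 0.3, 0, 0, 0, 0, 1],
  [0, 0, 0, 0, 0, 0, 1],
  [0, 0, 0, 0, 0, 0, 1],
])

```text
time_s: 11.05
position: [0.5712, 0.3163, 0.1537]
tcp_rot: [[-0.974, 0.227, -0.0], [0.227, 0.974, -0.0], [0.0, -0.001, -1.0]]
force: [0.0, 0.5, -0.5]
opening: 0.413
```

>>> send_rows([
  [0, 0, 0.8, 0, 0, 0, 1],
  [0, 0, 0.9, 0, 0, 0, 1],
  [0, 0, 0.9, 0, 0, 0, 1],
  [0, 0, 0.9, 0, 0, 0, 1],
  [0, 0, 0.8, 0, 0, 0, 1],
  [0, 0, 0.5, 0, 0, 0, 1],
  [0, 0, 0.3, 0, 0, 0, 1],
  [0, 0, 0, 0, 0, 0, 1],
  [0, 0, 0, 0, 0, 0, 1],
])

```text
time_s: 12.18
position: [0.5718, 0.3172, 0.027]
tcp_rot: [[-0.974, 0.227, 0.001], [0.227, 0.974, 0.0], [-0.001, 0.001, -1.0]]
force: [1.2, -0.3, 0.0]
opening: 0.413
```

Run:
```python
from h import *
c=vision.capture('scene');save('s3',c)
im=c['img'][230:460,320:580];cv2.imwrite('pics/s3c.png',cv2.resize(im,None,fx=2.5,fy=2.5)[:,:,::-1])
```

```text
(no output)
```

View pics/s3c.png

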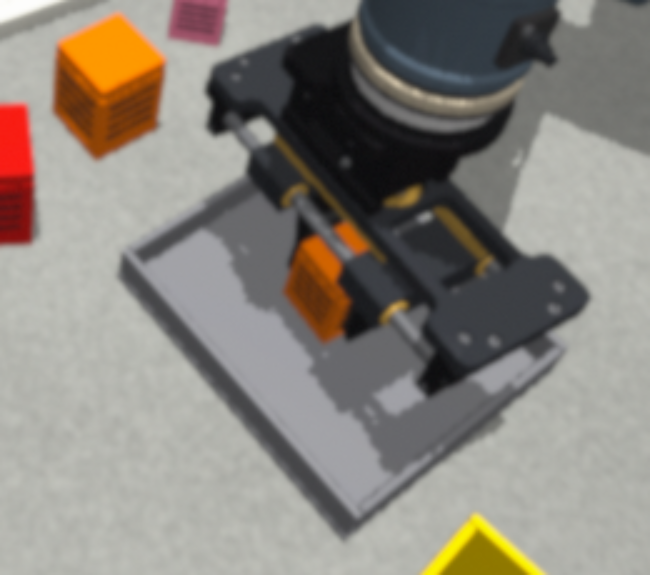

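The cap hangs upright over the tray floor, at about (315,290) in the crop, well inside the walls. Lowering the last ~11 mm gently.

>>> send_rows([
  [0, 0, 0.15, 0, 0, 0, 1],
  [0, 0, 0.15, 0, 0, 0, 1],
  [0, 0, 0.08, 0, 0, 0, 1],
  [0, 0, 0.04, 0, 0, 0, 1],
  [0, 0, 0, 0, 0, 0, 1],
  [0, 0, 0, 0, 0, 0, 1],
])

```text
time_s: 12.98
position: [0.5714, 0.3169, 0.0159]
tcp_rot: [[-0.974, 0.227, 0.0], [0.227, 0.974, 0.0], [-0.0, 0.0, -1.0]]
force: [0.8, -0.3, -0.8]
opening: 0.409
```

>>> send_rows([
  [0, 0, 0.03, 0, 0, 0, 1],
  [0, 0, 0.03, 0, 0, 0, 1],
  [0, 0, 0, 0, 0, 0, 1],
])

```text
time_s: 13.35
position: [0.5714, 0.317, 0.0151]
tcp_rot: [[-0.974, 0.227, 0.0], [0.227, 0.974, 0.0], [-0.0, 0.0, -1.0]]
force: [-1.9, -0.6, 5.3]
opening: 0.41
```

Contact at 5 N, so the cap is on the floor. Releasing and retreating.

>>> send_rows([
  [0, 0, 0, 0, 0, 0, -0.3],
  [0, 0, 0, 0, 0, 0, -0.6],
  [0, 0, 0, 0, 0, 0, -0.8],
  [0, 0, 0, 0, 0, 0, -0.8],
  [0, 0, 0, 0, 0, 0, -0.8],
  [0, 0, -0.3, 0, 0, 0, -0.8],
  [0, 0, -0.7, 0, 0, 0, -0.8],
  [0, 0, -0.9, 0, 0, 0, -0.8],
  [0, 0, -0.9, 0, 0, 0, -0.8],
  [0, 0, -0.9, 0, 0, 0, -0.8],
  [0, 0, -0.9, 0, 0, 0, -0.8],
  [0, 0, -0.9, 0, 0, 0, -0.8],
])

```text
time_s: 14.85
position: [0.5715, 0.317, 0.1542]
tcp_rot: [[-0.974, 0.227, 0.002], [0.227, 0.974, 0.001], [-0.002, 0.001, -1.0]]
force: [0.3, 0.1, -0.4]
opening: 0.901
```

>>> send_rows([
  [0.8, 0, -0.4, 0, 0, 0, -0.8],
  [0.8, 0, 0, 0, 0, 0, -0.8],
  [0.5, 0, 0, 0, 0, 0, -0.8],
  [0, 0, 0, 0, 0, 0, -0.8],
  [0, 0, 0, 0, 0, 0, -0.8],
])

```text
time_s: 15.48
position: [0.5205, 0.3289, 0.1618]
tcp_rot: [[-0.974, 0.227, 0.001], [0.227, 0.974, 0.0], [-0.001, 0.0, -1.0]]
force: [-0.1, -0.3, -0.1]
opening: 0.901
```

Run:
```python
from h import *
s=status.read_state();print(s['time_s'],s['position'],s['force'],s['opening'])
for n in('top','scene'):
    c=vision.capture(n);save(n+'9',c);P=pts(c)
    for o in('cap_orange','cap_blue','cap_green'):
        for m in models.masks_of(n,o):
            q=P[m['mask']&(c['depth']>0)]
            if len(q)==0: continue
            z=np.percentile(q[:,2],90);t=q[abs(q[:,2]-z)<.005]
            print(n,o,round(m['confidence'],2),z.round(4),cv2.minAreaRect((t[:,:2]*1000).astype(np.float32)))
```

```text
15.475 [0.52051284 0.32888527 0.16176198] [-0.13536761 -0.34815399 -0.09913998] 0.9014275924778707
top cap_orange 0.72 0.0577 ((571.8712158203125, 316.09222412109375), (37.10840606689453, 32.95981979370117), 76.63519287109375)
top cap_orange 0.72 0.0739 ((669.0462036132812, 136.90646362304688), (52.34910583496094, 51.514530181884766), 53.56704330444336)
top cap_orange 0.7 0.0705 ((564.52978515625, 131.61367797851562), (49.090782165527344, 48.20746994018555), 82.4496841430664)
top cap_orange 0.62 0.0523 ((743.0353393554688, 18.368501663208008), (35.795372009277344, 36.17938232421875), 82.93094635009766)
top cap_orange 0.59 0.0524 ((454.00604248046875, 109.94898986816406), (35.27960968017578, 35.58063888549805), 35.889530181884766)
top cap_blue 0.64 0.0722 ((521.6900634765625, -150.81903076171875), (36.2146110534668, 35.95515060424805), 76.59925079345703)
top cap_green 0.72 0.0719 ((494.08416748046875, -267.0101318359375), (36.69752883911133, 35.63120651245117), 76.74163055419922)
scene cap_orange 0.88 0.0685 ((566.3462524414062, 132.467529296875), (49.31748580932617, 48.997840881347656), 83.59388732910156)
scene cap_orange 0.82 0.0722 ((670.4400024414062, 138.32382202148438), (52.59041976928711, 51.545475006103516), 54.02533721923828)
scene cap_orange 0.76 0.0508 ((455.3873596191406, 111.30048370361328), (37.80671310424805, 35.49190902709961), 36.3425178527832)
scene cap_orange 0.64 0.0555 ((572.1026611328125, 317.281494140625), (36.23173522949219, 37.16208267211914), 76.89737701416016)
scene cap_orange 0.57 0.0506 ((744.1357421875, 19.230884552001953), (37.69865798950195, 36.273895263671875), 80.9006118774414)
scene cap_blue 0.89 0.0705 ((522.6957397460938, -149.0413360595703), (37.32997512817383, 36.1125373840332), 78.72750854492188)
scene cap_green 0.56 0.0705 ((495.6595458984375, -265.88812255859375), (37.247005462646484, 36.46074676513672), 75.34443664550781)
```

View pics/scene9.png

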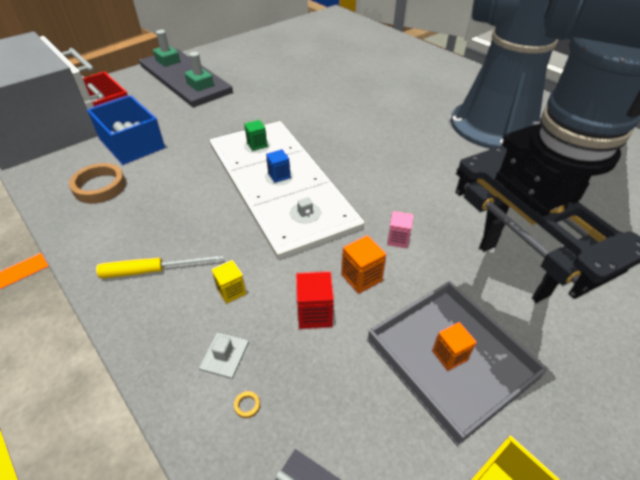

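The orange cap stands upright in the tray at (454,346), with its top at z ≈ 0.055. The blue and green caps are unmoved and the bare latch is at (306,208).

```bash
python3 -c "
from rig import bot
print(bot.hand_in())"
```

```text
the job is handed in; nothing more can be done
None
```

I pulled the orange cap straight up off its latch and stood it, open end down, on the tray floor at about (0.572, 0.317). I then opened the gripper, backed away and handed the job in at about 15.6 s.

- **Orange cap:** its top is at z ≈ 0.055 to 0.058 m. That matches a 50 mm cap standing on the 5 mm tray floor.
- **Other caps:** blue and green are still on their latches, at 0.070 to 0.072 m and within about 1 mm of where they started. None of the look-alikes were touched.
- **Forces:** the largest reading after any move was about 5 N, when the cap touched the tray floor. Force was not read during the unsnapping pull itself.

The top and scene cameras disagreed by 1 to 2 mm, which is within the stated calibration. No check failed.

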